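# Turn a lens can over onto its cap

### The job

The black can with the grey screw cap holds a spare microscope lens that is screwed into the cap, so it must be kept standing on its cap. Take it from the wooden cradle, where it lies on its side, turn it over and stand it upside down, cap at the bottom, flat inside the rim of the round blue stand. Do not knock the small red-capped oil bottle about.

Things in the scene. Friction and masses are not known exactly. Their poses are not given: they have to be found in the camera images.
- can_center (a point): Centre (half-way along the axis) of the closed lens can, 52 mm long, about 70 g: black body 35 mm across (30 mm long), grey ribbed cap 37.6 mm across (22 mm long). z runs along the can from base (z = -26 mm) to cap (edge at +4 mm, flat end at +26 mm). At first it lies level, axis 55 mm above the bench, the cap pointing away from the robot or obliquely left; at the end z must point down.
- cradle: Fixed light-wood cradle in which the can lies: foot 74 x 52 x 8 mm, a 16 mm wide web, and on it a shallow vee 31 mm wide and 49 mm long under the can. The vee stays 10 mm or more below the can's axis: both sides of the can are free for fingers. Origin: centre of the foot's underside, on the bench; x along the vee, towards the can's cap; z up.
- stand_pad (a point): The centre of the white pad on top of the fixed round blue stand on which the can is to stand. The pad lies 25 mm above the bench and is 68 mm across inside a rim 4 mm wide that rises 3 mm above it. z up; its yaw does not matter.
- oil_center (a point): The centre (half-way up) of a loose bystander: the white oil bottle with red cap and yellow label, 26 mm in diameter, 50 mm tall, standing on the bench. Leave it standing where it is.
Not all that is in view belongs to the job. Leave any pink or turquoise look-alike of the part that bears can_center alone.

How it is judged:
At the end, for the whole second after the job is handed in: The can stands at rest upside down on the pad: its centre within 17 mm of the pad's centre in plan and 26 mm (+-5 mm) above the pad, axis within 10 degrees of upright, cap at the bottom. The oil bottle was not moved more than 30 mm or tipped over 30 degrees (horizontal distance between can_center and stand_pad below 0.017 m and z of can_center in the frame of stand_pad between 0.021 and 0.031 m and angle between can_center's own z axis and vertical above 2.97 rad and linear speed of lens_can below 0.02 m/s and angular speed of lens_can below 0.2 rad/s); the robot touches nothing.
It fails at once if the oil bottle is knocked about (moved more than 30 mm or tipped over 30 degrees) (distance of oil_center from where it was at the start of the episode above 0.03 m or angle between oil_center's own z axis and vertical above 0.52 rad).
It also fails if it takes over 35 s, if anything falls off the work surface, if the arm or the gripper's body presses on something with over 40 N, if the wrist force passes 120 N, or if a joint passes its speed limit or range.

### The arm

A 6-joint arm with a two-finger parallel gripper is mounted at the origin on a cart in front of the work surface, level with it; the furniture and walls round the work are solid. World frame = base frame: x ahead of the robot, y to its left, z up, the work surface at z = 0. Lengths are in m, angles in rad, forces in N, time in s.
With the tool pointing down it reaches from about 0.3 to 0.825 m from the base axis. Payload 5.4 kg.
Tool frame: the origin (TCP) lies on the centre line of the jaws, within the pads' length; the fingertips stand 25 mm ahead of it and the grasp point (between the pads) lies 6 mm ahead of it (nose_length is the distance from the TCP to the fingertips, in m); z points along the fingers, y is the direction in which the jaws open and shut (so a half turn about z gives the same grasp; the last joint's range is limited). The gripper opens to 92 mm and grips with 3 to 60 N. Pads are 20 mm wide; open, the fingers measure 128 mm over their backs; the gripper's body (75 mm by 189 mm) begins 69 mm behind the grasp point.
Start: joints at [-1.428, 0.158, 1.597, -0, 1.386, -0.21], TCP at [0.199, -0.54, 0.212] pointing down, gripper open.
Joint ranges: [-2.91, 2.91], [-0.94, 2.29], [0.18, 2.7], [-1.29, 4.43], [0.17, 2.64], [-3, 3]. Speed limits (rad/s): [2.57, 2.57, 3.14, 3.14, 3.14, 3.14].

### API

Orientations are given as a unit quaternion [w, x, y, z].
In Python, from cell import * gives the robot as it stands. The module is installed in compiled form; this text tells all that it offers.
- The arm moves only by the tool drive_tool, never from a script. Its argument "deltas" is a list of rows, each a list of 2 entries, a list of its own where there are three numbers: the shift along the tool's x, y, z in units of 20 mm (1.0 is 20 mm), then the turn, a rotation vector about the tool's x, y, z in units of 4 degrees (1.0 is 4 degrees). A call has 1 to 12 rows; each row shifts and turns the pose as measured when the row begins, along the tool's axes as they then stand; what a row does not reach is not made up. A row lasts 1/10 s, in which the tool goes at most 50 mm and 8.59 degrees, less where a joint would pass 70% of its speed; a pose out of reach is approached as far as the arm can. A call with a number of a shift or a turn outside -1 to 1 is refused whole. A call with a gripper value outside its range is refused whole. "grip" is the opening, from -1 (shut) to 1 (fully open), so that 0 is half open, set as the call begins (left out, the last holds). The fingers move at their own pace and stop on an object; the grip force is fixed at half the most. Time passes only in rows, so rows that do not move let the fingers close. It gives the time, the measured TCP pose, the force and the opening at its end, in the units of the state.
- state(): the state, without advancing time (a new reading comes with each control period).
- snapshot(name): name is "side" or "top"; returns the picture (480x640x3 uint8, blue, green, red); there is no depth.
- get_calibration(name): a dict with "camera_matrix" (3x3 intrinsics, pixels), "k1" (the pictures are not rectified: a ray, as slopes to the right and down, at radius r is drawn at 1 + k1 r^2 times it, then the intrinsics apply), "position" and "orientation" of the camera in the world. Camera axes: x right, y up, looking along -z (the intrinsics and any distortion apply to the point x, -y, -z); pixel columns grow to the right and rows downward; lengths in m; the calibration is good to about 2 mm. A picture is of the moment at which its call begins. get_calibration takes no time and is no camera call.
- sign_off(): hands the job in, once; it reports no verdict.
The state is a dict: "t": time; "joint_positions": joint angles; "qvel": joint speeds; "joint_torque": joint torques, N m; "position": TCP position; "orientation": TCP orientation; "force": force on the tool from outside, world axes, zero at the start; "wrist_torque": the same for the moment, N m; "gripper_width": opening from 0.0 (shut) to 1.0 (fully open).
Only numpy, scipy, OpenCV 4.12 (cv2) and the standard library are available. Lean on these libraries where they do the work, as an engineer would, in place of code of your own. Each camera call takes 0.05 s, during which the arm holds its last target.

## Working session

There is one attempt and no reset: what is moved stays moved. The work goes in short steps, Python scripts to look and compute and a tool call to move; the robot and the scene stay as the last step left them, time stands still between calls to the robot, and variables do not carry over. Pictures are saved under pics/ and viewed, and the job is handed in when it is done.

Besides the shell and the picture viewer there is one more tool, called after "Request:" in YAML: its name, and indented under it one key for each argument. drive_tool: Moves the arm, as the interface text tells. Shifts and turns lie within -1 to 1; 1 stands for 20 mm of shift or 4 degrees of turn. Its arguments: {"type":"object","properties":{"deltas":{"type":"array"},"grip":{"type":"number"}},"required":["deltas"]}

```bash
mkdir -p pics
python3 - <<'E'
from cell import *
import cv2
for n in ("side","top"):
    im=snapshot(n); cv2.imwrite(f"pics/{n}0.png",im)
    c=get_calibration(n); print(n,c)
print(state())
E
```

```text
side {'camera_matrix': array([[611.4278077 ,   0.        , 321.34142454],
       [  0.        , 611.4278077 , 243.87310174],
       [  0.        ,   0.        ,   1.        ]]), 'k1': -0.01249917953990836, 'position': array([ 0.3955068 , -0.82819577,  0.46593055]), 'orientation': array([ 0.85169184,  0.51149214, -0.06434112, -0.09411178])}
top {'camera_matrix': array([[596.70962122,   0.        , 316.95188305],
       [  0.        , 596.70962122, 240.95506988],
       [  0.        ,   0.        ,   1.        ]]), 'k1': -0.18379677473846123, 'position': array([ 0.38046763, -0.11736883,  0.8900284 ]), 'orientation': array([-0.69540404, -0.06989598,  0.07051562,  0.71172699])}
{'t': 0.1, 'joint_positions': array([-1.42809833e+00,  1.58993054e-01,  1.59807235e+00, -2.58883355e-05,
        1.38619925e+00, -2.10101121e-01]), 'qvel': array([-0.0017549 , -0.00282614, -0.00315215, -0.0003458 , -0.00069245,
        0.00093938]), 'joint_torque': array([ 6.04950219e-05, -3.86502385e+01, -3.22960210e+01,  7.02433032e-02,
        3.39246599e-02, -5.22610776e-05]), 'position': array([ 0.19856776, -0.5390303 ,  0.21093044]), 'orientation': array([-8.35955881e-04,  9.84481137e-01,  1.75488440e-01,  1.54542004e-05]), 'force': array([-0.23523245, -0.18116672,  0.11818848]), 'wrist_torque': array([ 0.0243775 ,  0.01228511, -0.01873809]), 'gripper_width': 0.9976537656648083}
```

View pics/side0.png

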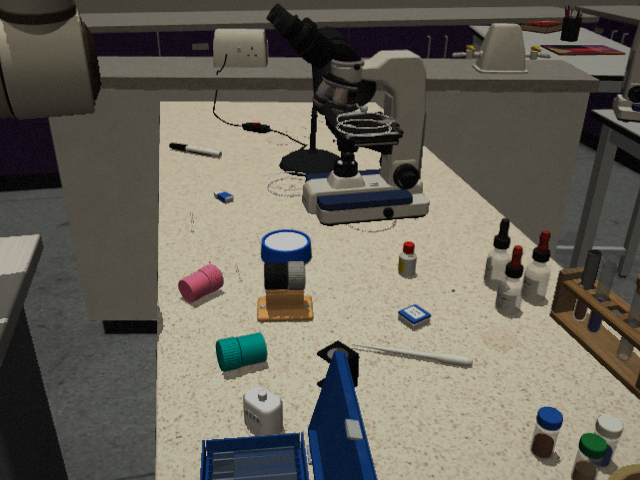

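View pics/top0.png

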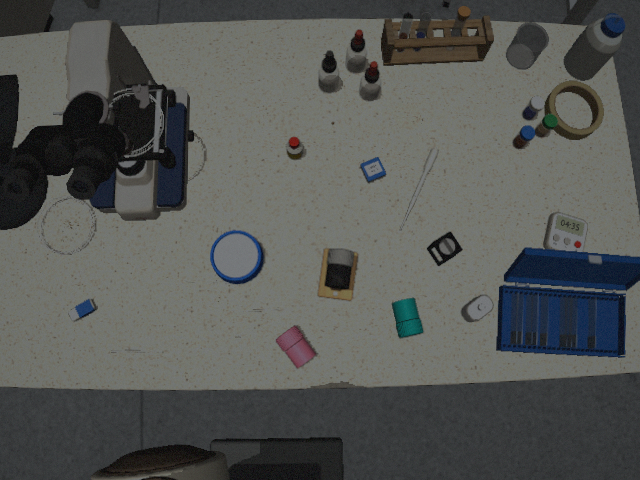

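```bash
cat > h.py <<'E'
import numpy as np, cv2
from scipy.spatial.transform import Rotation as R
from cell import *
def q2R(q): return R.from_quat([q[1],q[2],q[3],q[0]])
C={n:get_calibration(n) for n in("side","top")}
def ray(n,uv):
    c=C[n];K=c["camera_matrix"]
    p=cv2.undistortPoints(np.array([[uv]],float),K,np.array([c["k1"],0,0,0.]))[0,0]
    # cv2 model: same radial formula
    d=q2R(c["orientation"]).apply([p[0],-p[1],-1]); return np.array(c["position"]),d/np.linalg.norm(d)
def onz(n,uv,z):
    o,d=ray(n,uv); return o+d*(z-o[2])/d[2]
def proj(n,P):
    c=C[n];K=c["camera_matrix"];v=q2R(c["orientation"]).inv().apply(np.array(P)-c["position"])
    x,y=v[0]/-v[2],-v[1]/-v[2];s=1+c["k1"]*(x*x+y*y);return K[0,0]*x*s+K[0,2],K[1,1]*y*s+K[1,2]
def tri(u1,u2):
    o1,d1=ray("side",u1);o2,d2=ray("top",u2)
    t=np.linalg.lstsq(np.c_[d1,-d2],o2-o1,rcond=None)[0]
    a,b=o1+t[0]*d1,o2+t[1]*d2;return (a+b)/2,np.linalg.norm(a-b)
def crop(im,x0,y0,x1,y1,s,name):
    cv2.imwrite(name,cv2.resize(im[y0:y1,x0:x1],None,fx=s,fy=s,interpolation=cv2.INTER_CUBIC))
E
python3 - <<'E'
from h import *
t=cv2.imread("pics/top0.png");s=cv2.imread("pics/side0.png")
a=cv2.resize(cv2.convertScaleAbs(t[220:320,290:390],alpha=2),(500,500),interpolation=cv2.INTER_CUBIC)
b=cv2.resize(s[240:340,235:335],(500,500),interpolation=cv2.INTER_CUBIC)
cv2.imwrite("pics/crops.png",cv2.resize(np.hstack([a,b]),(800,400)))
# rough things
for nm,m,z in (("stand blue top",(t[:,:,0]>60)&(t[:,:,2]<40)&(t[:,:,0].astype(int)-t[:,:,2]>40),.028),):
    n,l,st,ce=cv2.connectedComponentsWithStats(m.astype(np.uint8))
    for i in range(1,n):
        if st[i,4]>60: print(nm,st[i],ce[i],onz("top",ce[i],z))
ring=cv2.findContours((((t[:,:,0].astype(int)-t[:,:,2])>40).astype(np.uint8)[220:300,200:275]),cv2.RETR_EXTERNAL,cv2.CHAIN_APPROX_NONE)[0]
r=max(ring,key=len).reshape(-1,2)+[200,220];print(cv2.fitEllipse(r.astype(np.float32)))
print("oil",onz("top",(294,148),.04), "can",onz("top",(340,268),.055),"stand",onz("top",(237,256),.028))
E
```

```text
stand blue top [605  18  20  15 203] [615.1773399   24.51231527] [ 0.92738597 -0.64950239  0.028     ]
stand blue top [521 126  14  13 138] [527.65217391 131.99275362] [ 0.72199624 -0.45699419  0.028     ]
stand blue top [366 169  20  12  75] [375.85333333 175.45333333] [ 0.65319595 -0.21157935  0.028     ]
stand blue top [211 231  51  50 393] [235.97201018 257.35368957] [ 5.32380416e-01 -4.90313949e-04  2.80000000e-02]
stand blue top [525 248 115  16 685] [581.19562044 255.23649635] [ 0.5225829 -0.5225193  0.028    ]
stand blue top [507 276 119  14 610] [565.16721311 282.73278689] [ 0.48138804 -0.49198718  0.028     ]
stand blue top [ 501  288  124   69 3738] [566.29373997 323.89620118] [ 0.41963267 -0.48828794  0.028     ]
stand blue top [394 298  29  39 735] [407.39863946 317.24217687] [ 0.43859289 -0.24836948  0.028     ]
stand blue top [ 76 300  17  17 166] [ 83.90963855 308.22891566] [0.46014301 0.22911092 0.028     ]
((235.36724853515625, 255.5448760986328), (49.515995025634766, 51.00693893432617), 55.55305099487305)
oil [ 0.69553015 -0.08881105  0.04      ] can [ 0.50895841 -0.15177807  0.055     ] stand [ 0.53436913 -0.00200818  0.028     ]
```

View pics/crops.png

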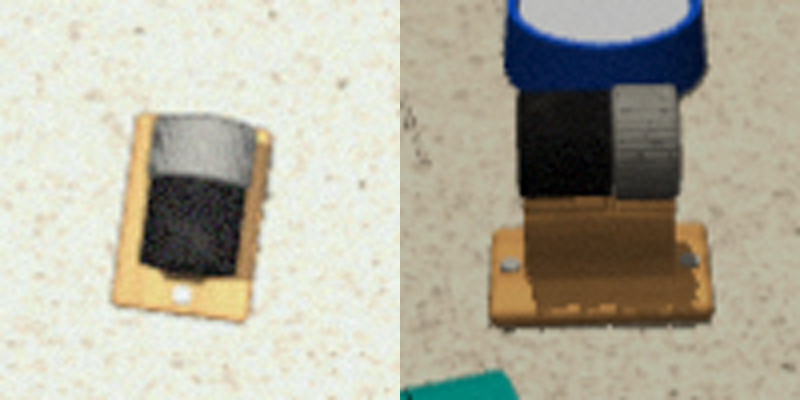

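Run:
```python
from h import *
t=cv2.imread("pics/top0.png");s=cv2.imread("pics/side0.png")
cp=lambda u,v:(290+u/4-.4,220+v/4-.4)
f=[onz("top",cp(*p),.008) for p in((135,113),(272,130),(247,322),(112,305))]
print("foot",np.round(f,4)[:,:2].tolist(),np.mean(f,0), np.linalg.norm(f[0]-f[1]),np.linalg.norm(f[1]-f[2]))
d=(f[0]+f[1]-f[2]-f[3]);print("foot yaw",np.degrees(np.arctan2(d[1],d[0])))
for nm,l,r in(("body base",(141,264),(237,276)),("body top",(152,178),(246,184)),("cap",(155,125),(255,133))):
    a,b=onz("top",cp(*l),.055),onz("top",cp(*r),.055);print(nm,(a+b)/2,np.linalg.norm(a-b))
print("cap edge@.0735",onz("top",cp(200,179),.0735))
print("base top edge @.0725",onz("top",cp(190,270),.0725))
# side: crop is 4x, offset 400
sp=lambda u,v:(235+(u-400)/4-.4,240+v/4-.4)
for nm,a,b in (("base/cap ends mid",(518,143),(680,142)),):
    # intersect w/ vertical plane through axis approx y
    for p in(a,b,(612,143)):
        o,dd=ray("side",sp(*p)); k=(-.150-.018-o[1])/dd[1]; print(o+k*dd)
# stand ring, white pad
g=t[220:300,200:275]; m=((g.min(2)>90)).astype(np.uint8)
bl=((g[:,:,0].astype(int)-g[:,:,2])>40).astype(np.uint8)
c=max(cv2.findContours(bl,cv2.RETR_EXTERNAL,cv2.CHAIN_APPROX_NONE)[0],key=len)
fl=np.zeros_like(bl);cv2.drawContours(fl,[c],-1,1,-1)
inn=((fl>0)&(bl==0)).astype(np.uint8);M=cv2.moments(inn,True);u=(M['m10']/M['m00']+200,M['m01']/M['m00']+220)
P=onz("top",u,.025);print("pad",u,P,"diam px",2*np.sqrt(M['m00']/np.pi))
hs=cv2.cvtColor(s,cv2.COLOR_BGR2HSV);q=s[225:270,255:320].astype(int);w=(q.min(2)>150).astype(np.uint8)
n,l,st,ce=cv2.connectedComponentsWithStats(w);i=1+np.argmax(st[1:,4]);e=ce[i]+[255,225];print("side pad",e,st[i],onz("side",e,.025),tri(e,u))
# oil
for n,im,win in(("top",t,(280,130,310,165)),("side",s,(390,235,425,280))):
    x0,y0,x1,y1=win;q=im[y0:y1,x0:x1].astype(int);r=(q[:,:,2]>1.8*q[:,:,1])&(q[:,:,2]>60);yy,xx=np.nonzero(r);print("red",n,xx.mean()+x0,yy.mean()+y0,r.sum(),onz(n,(xx.mean()+x0,yy.mean()+y0),.045))
```

```text
foot [[0.5474, -0.1296], [0.5397, -0.1809], [0.4677, -0.1691], [0.4752, -0.1193]] [ 0.50750375 -0.14972101  0.008     ] 0.05189915685185243 0.07301293188606571
foot yaw -8.724142983157128
body base [ 0.48187056 -0.14653122  0.055     ] 0.034038726015460666
body top [ 0.51349065 -0.15099516  0.055     ] 0.03336908878737348
cap [ 0.53215718 -0.15369233  0.055     ] 0.035686691355820956
cap edge@.0735 [ 0.51123895 -0.15061534  0.0735    ]
base top edge @.0725 [ 0.47974147 -0.14626612  0.0725    ]
[ 0.48012878 -0.168       0.06889892]
[ 0.53224749 -0.168       0.06290262]
[ 0.51014824 -0.168       0.06523083]
pad (235.3326873385013, 255.06072351421187) [0.53636848 0.00087625 0.025     ] diam px 44.39566212199151
side pad [290.70580645 242.03483871] [  0   0  65  45 775] [ 0.54423974 -0.00408747  0.025     ] (array([0.54108577, 0.00104516, 0.02177485]), np.float64(0.008173980435713922))
red top 293.64 141.12 75 [ 0.70469112 -0.08858295  0.045     ]
red side 408.3690476190476 246.78571428571428 84 [ 0.70316171 -0.09076017  0.045     ]
```

```bash
cat >> h.py <<'E'
def frame(psi,phi,flip=False):
    c=np.array([np.cos(psi),np.sin(psi),0]);k=np.array([0,0,1.])
    tz=np.cos(phi)*c-np.sin(phi)*k; tx=(np.sin(phi)*c+np.cos(phi)*k)*(1-2*flip)
    return R.from_matrix(np.c_[tx,np.cross(tz,tx),tz])
def rows(pt,Rt,N=None):
    s=state();R0=q2R(s["orientation"]);p0=np.array(s["position"])
    w=(R0.inv()*Rt).as_rotvec();p=R0.inv().apply(pt-p0)
    n=int(np.ceil(max(np.abs(w).max()/np.radians(4),np.linalg.norm(p)/.02,1))) if N is None else N
    S=sum(R.from_rotvec(w/n*i).as_matrix() for i in range(n))
    d=np.linalg.solve(S,p)
    print("n",n,"shift",np.round(d/.02,2),"turn",np.round(np.degrees(w/n)/4,2),"| total mm",np.round(p*1000,1),"deg",np.round(np.degrees(w),1))
    return n
def rep():
    s=state();print("t",s["t"],"p",np.round(s["position"],4),"q",np.round(s["joint_positions"],3),"F",np.round(s["force"],1),"g",round(s["gripper_width"],3))
    return s
PSI=np.radians(-8.3);PHI=np.radians(45)
CAN=np.array([.507,-.150,.055]);PAD=np.array([.536,.001,.025])
cd=np.array([np.cos(PSI),np.sin(PSI),0])
RG=frame(PSI,PHI);TG=CAN-.011*cd-.006*RG.as_matrix()[:,2]
E
python3 - <<'E'
from h import *
rep();print(TG)
tz=RG.as_matrix()[:,2]
pre=TG-.11*tz;print("pre",pre)
rows(pre+[0,0,.05],RG)
E
```

```text
t 0.1 p [ 0.1986 -0.539   0.2109] q [-1.428  0.159  1.598 -0.     1.386 -0.21 ] F [-0.2 -0.2  0.1] g 0.998
[ 0.49191701 -0.14779963  0.05924264]
pre [ 0.41494997 -0.13657135  0.13702439]
n 23 shift [ 0.54 -0.83  0.24] turn [-0.12  0.48  0.29] | total mm [ 342.1 -302.9   24.5] deg [-11.3  44.1  27. ]
```

Request:
drive_tool:
  deltas:
    - [[0.54,-0.83,0],[-0.1,0.48,0.3]]
    - [[0.54,-0.83,0],[-0.1,0.48,0.3]]
    - [[0.54,-0.83,0],[-0.1,0.48,0.3]]
    - [[0.54,-0.83,0],[-0.1,0.48,0.3]]
    - [[0.54,-0.83,0],[-0.1,0.48,0.3]]
    - [[0.54,-0.83,0],[-0.1,0.48,0.3]]
    - [[0.54,-0.83,0],[-0.1,0.48,0.3]]
    - [[0.54,-0.83,0],[-0.1,0.48,0.3]]
  grip: 1

```text
t: 0.9
position: [0.2459, -0.3812, 0.2153]
orientation: [-0.001, 0.986, 0.087, 0.141]
force: [-0.0, 0.3, -1.5]
gripper_width: 0.996
```

Run:
```python
from h import *
rep()
tz=RG.as_matrix()[:,2]
pre=TG-.11*tz
rows(pre+[0,0,.05],RG)
```

```text
t 0.9 p [ 0.2459 -0.3812  0.2153] q [-1.481 -0.26   2.018  0.288  1.392 -0.138] F [-0.   0.3 -1.5] g 0.996
n 15 shift [ 0.48 -0.81  0.36] turn [-0.14  0.47  0.27] | total mm [ 193.8 -212.5   80.5] deg [-8.2 28.4 16.5]
```

Request:
drive_tool:
  deltas:
    - [[0.5,-0.8,0.2],[-0.14,0.47,0.27]]
    - [[0.5,-0.8,0.2],[-0.14,0.47,0.27]]
    - [[0.5,-0.8,0.2],[-0.14,0.47,0.27]]
    - [[0.5,-0.8,0.2],[-0.14,0.47,0.27]]
    - [[0.5,-0.8,0.2],[-0.14,0.47,0.27]]
    - [[0.5,-0.8,0.2],[-0.14,0.47,0.27]]
    - [[0.5,-0.8,0.2],[-0.14,0.47,0.27]]
    - [[0.5,-0.8,0.2],[-0.14,0.47,0.27]]

```text
t: 1.7
position: [0.3211, -0.2382, 0.2102]
orientation: [0.014, 0.961, 0.002, 0.276]
force: [-0.0, -0.2, 1.2]
gripper_width: 0.998
```

Run:
```python
from h import *
rep()
tz=RG.as_matrix()[:,2]
pre=TG-.11*tz
rows(pre+[0,0,.03],RG)
```

```text
t 1.7 p [ 0.3211 -0.2382  0.2102] q [-1.45  -0.765  2.419  0.559  1.411  0.048] F [-0.  -0.2  1.2] g 0.998
n 8 shift [ 0.27 -0.68  0.54] turn [-0.12  0.4   0.23] | total mm [  57.8 -103.2   83.8] deg [-3.8 12.8  7.3]
```

```bash
cat >> h.py <<'E'
# fitted arm model
def fk(par,q):
    a1,d1,a2,a3,d4,L=par
    th=q[1]+q[2]
    r=a1+a2*np.sin(q[1])+d4*np.sin(th)+a3*np.cos(th); z=d1+a2*np.cos(q[1])+d4*np.cos(th)-a3*np.sin(th)
    W=np.array([r*np.cos(q[0]),r*np.sin(q[0]),z])
    Rb=R.from_euler('z',q[0])*R.from_euler('y',th)*R.from_euler('z',q[3])*R.from_euler('y',q[4])
    Rt=Rb*R.from_euler('z',q[5])
    return W+L*Rb.apply([0,0,1]),Rt
E
python3 - <<'E'
from h import *
from scipy.optimize import least_squares
D=[([-1.42809833e+00,1.58993054e-01,1.59807235e+00,-2.58883355e-05,1.38619925e+00,-2.10101121e-01],[.19856776,-.5390303,.21093044],[-8.36e-4,.984481,.175488,1.5e-5]),
([-1.481,-.26,2.018,.288,1.392,-.138],[.2459,-.3812,.2153],[-.001,.986,.087,.141])]
s=state();D.append((list(s["joint_positions"]),list(s["position"]),list(s["orientation"])))
for q,p,o in D:
    print((fk([0]*6,q)[1].inv()*q2R(o)).as_rotvec(degrees=True))
def res(x): return np.concatenate([fk(x,q)[0]-p for q,p,o in D]+[0.02*(np.array(x)-[0,.3,.35,0,.35,.25])])
r=least_squares(res,[0,.3,.35,0,.35,.25]);print(r.x,r.fun[:9])
E
```

```text
[ 5.07319284e-05 -2.82278506e-05  9.00000467e+01]
[3.91147475e-02 1.83586868e-02 8.99487617e+01]
[-2.47289562e-14  4.41588504e-15  9.00000000e+01]
[ 0.2937124   0.35665223  0.39411187 -0.09282587  0.19427142  0.5964436 ] [-0.11848572 -0.01846152 -0.00633765 -0.04398826 -0.0022701   0.00459452
  0.02215906  0.0025436   0.00172047]
```

```bash
cat >> h.py <<'E'
def fk(par,q):
    a1,d1,a2,a3,d4,L,b,e=par
    th=q[1]+q[2]
    r=a1+a2*np.sin(q[1])+d4*np.sin(th)+a3*np.cos(th); z=d1+a2*np.cos(q[1])+d4*np.cos(th)-a3*np.sin(th)
    R1=R.from_euler('z',q[0]);W=R1.apply([r,b,z])
    R4=R1*R.from_euler('y',th)*R.from_euler('z',q[3])
    Rb=R4*R.from_euler('y',q[4])
    return W+R4.apply([0,e,0])+L*Rb.apply([0,0,1]),Rb*R.from_euler('z',q[5]+np.pi/2)
E
cat > fit.py <<'E'
from h import *
from scipy.optimize import least_squares
D=[([-1.42809833e+00,1.58993054e-01,1.59807235e+00,-2.58883355e-05,1.38619925e+00,-2.10101121e-01],[.19856776,-.5390303,.21093044]),
([-1.481,-.26,2.018,.288,1.392,-.138],[.2459,-.3812,.2153]),
([-1.45,-.765,2.419,.559,1.411,.048],[.3211,-.2382,.2102])]
s=state();D.append((list(s["joint_positions"]),list(s["position"])))
x0=np.array([0,.3,.35,0,.35,.25,.12,0])
def res(x): return np.concatenate([fk(x,q)[0]-p for q,p in D]+[0.01*(np.array(x)-x0)])
r=least_squares(res,x0);PAR=r.x
if __name__=="__main__": print(np.round(r.x,4),np.round(r.fun[:12],4))
E
python3 fit.py
```

```text
[0.0075 0.2932 0.385  0.0434 0.5106 0.3253 0.1188 0.001 ] [-0.0001  0.0001 -0.0001  0.     -0.0002  0.0002 -0.      0.     -0.
  0.      0.     -0.0001]
```

```bash
cat > ik.py <<'E'
from fit import *
lo=np.array([-2.91,-.94,.18,-1.29,.17,-3]);hi=np.array([2.91,2.29,2.7,4.43,2.64,3])
def ik(p,Rt,q0):
    f=lambda q:np.r_[(fk(PAR,q)[0]-p)*5,(fk(PAR,q)[1].inv()*Rt).as_rotvec(),.0005*(q-q0)]
    r=least_squares(f,np.clip(q0,lo+.02,hi-.02),bounds=(lo+.01,hi-.01))
    return r.x,np.linalg.norm(r.fun[:6])
E
python3 - <<'E'
from ik import *
q=np.array(state()["joint_positions"]);tz=RG.as_matrix()[:,2]
for ph in(35,40,45,50,55,60):
  Rg=frame(PSI,np.radians(ph));tz=Rg.as_matrix()[:,2];T=CAN-.011*cd-.006*tz
  q1=q
  for nm,p in(("prehi",T-.11*tz+[0,0,.03]),("pre",T-.11*tz),("grasp",T),("lift",T+[0,0,.12])):
    q1,e=ik(p,Rg,q1);print(ph,nm,np.round(p,3),np.round(q1,2),round(e,4))
  for ps in(-20,0,15):
    # final: tool tilt 90-ph from... can z=-k: tool z = cos(ph)*(-k)+ sin(ph)*radial
    Rf=frame(np.radians(ps),np.pi/2-np.radians(ph),True);tz=Rf.as_matrix()[:,2];P=PAD+[0,0,.037]-.006*tz
    z=Rf.apply([np.sin(np.radians(ph)),0,np.cos(np.radians(ph))])
    qa,ea=ik(P+[0,0,.1],Rf,np.r_[q1[:5],q1[5]-3]);qb,eb=ik(P,Rf,qa);qc,ec=ik(P-.1*tz,Rf,qb)
    print("   ",ps,np.round(z,2),np.round(qa,2),round(ea,4),np.round(qb,2),round(eb,4),np.round(qc,2),round(ec,4))
E
```

```text
35 prehi [ 0.402 -0.135  0.152] [-1.21 -0.91  2.69  0.84  1.15  0.18] 0.198
35 pre [ 0.402 -0.135  0.122] [-1.22 -0.75  2.69  0.9   1.07  0.04] 0.2233
35 grasp [ 0.491 -0.148  0.058] [-0.94 -0.18  2.65  1.73  0.63 -0.73] 0.0
35 lift [ 0.491 -0.148  0.178] [-0.94 -0.69  2.63  1.06  0.73  0.12] 0.0
    -20 [ 0.  0. -1.] [-0.15 -0.33  2.27 -0.2   0.61 -1.25] 0.0 [-0.15 -0.12  2.34 -0.34  0.34 -1.09] 0.0 [-0.11 -0.48  2.41 -0.23  0.63 -1.19] 0.0
    0 [ 0.  0. -1.] [-0.35 -0.39  2.31  0.32  0.67 -2.12] 0.0 [-0.35 -0.18  2.39  0.53  0.4  -2.36] 0.0 [-0.42 -0.61  2.48  0.36  0.73 -2.2 ] 0.0
    15 [ 0.  0. -1.] [-0.48 -0.36  2.29  0.56  0.82 -2.62] 0.0 [-0.48 -0.14  2.36  0.77  0.59 -2.89] 0.0 [-0.61 -0.53  2.44  0.59  0.91 -2.74] 0.0
40 prehi [ 0.408 -0.136  0.16 ] [-1.16 -0.93  2.69  0.8   1.1   0.26] 0.1164
40 pre [ 0.408 -0.136  0.13 ] [-1.12 -0.84  2.69  0.79  1.01  0.23] 0.1405
40 grasp [ 0.492 -0.148  0.059] [-0.89 -0.22  2.61  1.51  0.54 -0.47] 0.0
40 lift [ 0.492 -0.148  0.179] [-0.89 -0.65  2.56  0.9   0.73  0.29] 0.0
    -20 [ 0. -0. -1.] [-0.14 -0.37  2.34 -0.28  0.51 -1.16] 0.
[... 2697 characters left out ...]
 0.99  0.76] 0.0
60 pre [ 0.439 -0.14   0.155] [-0.81 -0.58  2.42  0.4   0.91  0.73] 0.0
60 grasp [ 0.493 -0.148  0.06 ] [-0.7  -0.17  2.36  0.52  0.56  0.62] 0.0
60 lift [ 0.493 -0.148  0.18 ] [-0.7  -0.4   2.26  0.36  0.86  0.84] 0.0
    -20 [ 0. -0. -1.] [-0.11 -0.45  2.55 -1.28  0.19 -0.17] 0.0551 [-0.11 -0.19  2.47 -1.28  0.18 -0.13] 0.243 [ 0.05 -0.56  2.69 -1.28  0.35 -0.07] 0.1057
    0 [ 0.  0. -1.] [-0.46 -0.62  2.65  1.2   0.4  -2.99] 0.0507 [-0.35 -0.3   2.56  1.22  0.22 -2.99] 0.2501 [-0.51 -0.72  2.69  0.75  0.55 -2.61] 0.284
    15 [ 0.  0. -1.] [-0.59 -0.58  2.56  1.03  0.69 -2.99] 0.1741 [-0.46 -0.29  2.5   1.02  0.46 -2.99] 0.3381 [-0.81 -0.77  2.69  0.88  0.93 -2.99] 0.269
```

Run:
```python
from ik import *
for phd in(40,45,50,55):
  ph=np.radians(phd)
  for ps in range(-180,180,15):
    best=None
    for s6 in(-2,0,2):
     for s4 in(-.8,0.8,3):
      Rf=frame(np.radians(ps),np.pi/2-ph,True);tz=Rf.as_matrix()[:,2];P=PAD+[0,0,.037]-.006*tz
      qb,eb=ik(P,Rf,np.array([-.3,0,2.2,s4,.7,s6]))
      if eb>2e-3: continue
      qa,ea=ik(P+[0,0,.1],Rf,qb);qc,ec=ik(P-.1*tz,Rf,qb)
      m=min((np.minimum(qb-lo,hi-qb)).min(),np.minimum(qa-lo,hi-qa).min(),np.minimum(qc-lo,hi-qc).min())
      if ea<2e-3 and ec<2e-3 and(best is None or m>best[0]): best=(m,qb,qa)
    if best and best[0]>.1: print(phd,ps,round(best[0],2),np.round(best[1],2),np.round(best[2],2))
```

```text
40 -180 0.57 [-0.16  0.81  1.16 -0.11  1.85  1.42] [-0.16  0.7   1.12 -0.11  2.    1.4 ]
40 -165 0.61 [-0.09  0.8   1.18 -0.23  1.82  1.24] [-0.09  0.69  1.14 -0.24  1.97  1.21]
40 -150 0.69 [-0.02  0.76  1.24 -0.34  1.75  1.08] [-0.02  0.65  1.2  -0.36  1.89  1.02]
40 -135 0.8 [ 0.05  0.71  1.33 -0.45  1.65  0.92] [ 0.05  0.59  1.3  -0.46  1.79  0.85]
40 -120 0.74 [ 0.1   0.63  1.45 -0.55  1.52  0.78] [ 0.1   0.5   1.42 -0.55  1.66  0.7 ]
40 -105 0.64 [ 0.14  0.54  1.59 -0.65  1.38  0.65] [ 0.14  0.4   1.55 -0.63  1.52  0.55]
40 -90 0.55 [ 0.17  0.43  1.74 -0.74  1.22  0.53] [ 0.17  0.28  1.7  -0.7   1.36  0.4 ]
40 -75 0.45 [ 0.18  0.32  1.9  -0.84  1.04  0.4 ] [ 0.18  0.15  1.86 -0.76  1.18  0.23]
40 -60 0.36 [ 0.15  0.2   2.05 -0.93  0.84  0.25] [ 0.15  0.01  2.01 -0.8   0.99  0.03]
40 -45 0.3 [ 0.08  0.07  2.2  -0.99  0.63  0.06] [ 0.08 -0.14  2.15 -0.76  0.79 -0.25]
40 -30 0.22 [-0.03 -0.06  2.33 -0.93  0.39 -0.29] [-0.03 -0.29  2.27 -0.57  0.59 -0.7 ]
40 0 0.11 [-0.38 -0.2   2.45  0.82  0.33 -2.66] [-0.38 -0.45  2.39  0.44  0.59 -2.24]
40 60 0.26 [-0.66  0.19  2.06  0.77  1.14 
[... 4706 characters left out ...]
55 60 0.49 [-0.79  0.33  2.06  0.97  1.29  2.32] [-0.79  0.11  2.06  0.93  1.42  2.51]
55 75 0.58 [-0.74  0.47  1.87  0.82  1.44  2.27] [-0.74  0.28  1.86  0.82  1.58  2.42]
55 90 0.67 [-0.67  0.6   1.67  0.7   1.59  2.22] [-0.67  0.43  1.67  0.71  1.73  2.33]
55 105 0.74 [-0.59  0.71  1.48  0.58  1.74  2.15] [-0.59  0.56  1.48  0.6   1.87  2.23]
55 120 0.59 [-0.5   0.82  1.3   0.46  1.87  2.05] [-0.5   0.68  1.3   0.48  2.    2.12]
55 135 0.44 [-0.42  0.91  1.15  0.33  1.99  1.93] [-0.42  0.78  1.14  0.35  2.12  1.98]
55 150 0.32 [-0.33  0.99  1.02  0.18  2.08  1.78] [-0.33  0.86  1.01  0.2   2.21  1.81]
55 165 0.23 [-0.24  1.03  0.94  0.02  2.13  1.6 ] [-0.24  0.91  0.93  0.03  2.26  1.6 ]
```

```bash
sed -i 's/PHI=np.radians(45)/PHI=np.radians(50)/' h.py
python3 - <<'E'
from h import *
rep();print(TG)
rows(TG+[0,0,.11],RG)
E
```

```text
t 1.7 p [ 0.3211 -0.2382  0.2102] q [-1.45  -0.765  2.419  0.559  1.411  0.048] F [-0.  -0.2  1.2] g 0.998
[ 0.49229889 -0.14785534  0.05959627]
n 10 shift [ 0.56 -0.51  0.64] turn [-0.09  0.2   0.19] | total mm [124.6 -92.2 122.9] deg [-3.5  7.8  7.4]
```

Request:
drive_tool:
  deltas:
    - [[0.56,-0.51,0.64],[-0.09,0.2,0.19]]
    - [[0.56,-0.51,0.64],[-0.09,0.2,0.19]]
    - [[0.56,-0.51,0.64],[-0.09,0.2,0.19]]
    - [[0.56,-0.51,0.64],[-0.09,0.2,0.19]]
    - [[0.56,-0.51,0.64],[-0.09,0.2,0.19]]
    - [[0.56,-0.51,0.64],[-0.09,0.2,0.19]]
    - [[0.56,-0.51,0.64],[-0.09,0.2,0.19]]
    - [[0.56,-0.51,0.64],[-0.09,0.2,0.19]]
    - [[0.56,-0.51,0.64],[-0.09,0.2,0.19]]
    - [[0.56,-0.51,0.64],[-0.09,0.2,0.19]]

```text
t: 2.7
position: [0.4975, -0.1437, 0.1654]
orientation: [0.027, 0.935, -0.074, 0.345]
force: [0.9, -0.5, -1.3]
gripper_width: 0.999
```

Run:
```python
from h import *
rep()
rows(TG+[0,0,.11],RG)
im=snapshot("side");cv2.imwrite("pics/side1.png",im)
rep()
rows(TG+[0,0,.05],RG)
rows(TG,RG)
```

```text
t 2.7 p [ 0.4975 -0.1437  0.1654] q [-0.763 -0.501  2.423  0.608  0.703  0.599] F [ 0.9 -0.5 -1.3] g 0.999
n 1 shift [-0.04  0.25 -0.3 ] turn [ 0.11 -0.11 -0.15] | total mm [-0.7  4.9 -6.1] deg [ 0.5 -0.4 -0.6]
t 2.75 p [ 0.4983 -0.1421  0.1645] q [-0.759 -0.497  2.423  0.609  0.701  0.601] F [ 0.5  0.9 -1.7] g 1.001
n 3 shift [-0.66  0.11  0.64] turn [ 0.03 -0.03 -0.05] | total mm [-39.4   6.8  38.6] deg [ 0.3 -0.4 -0.7]
n 6 shift [-0.6   0.06  0.64] turn [ 0.01 -0.02 -0.03] | total mm [-71.8   6.9  76.6] deg [ 0.3 -0.4 -0.7]
```

View pics/side1.png

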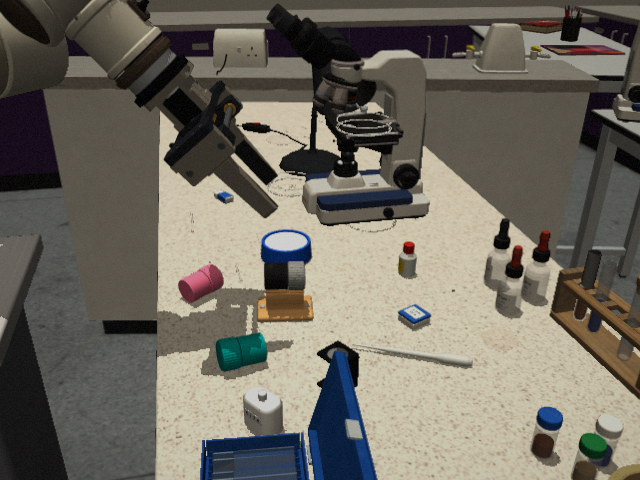

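The gripper hovers tilted above the can, fingertips around (270,212) and the can at (285,275). I'm descending vertically with the fingers either side of it.

Request:
drive_tool:
  deltas:
    - [[-0.55,0.15,0.5],[0.05,-0.05,-0.1]]
    - [[-0.55,0.15,0.5],[0.05,-0.05,-0.1]]
    - [[-0.55,0.05,0.5],[0,0,0]]
    - [[-0.55,0,0.55],[0,0,0]]

```text
t: 3.15
position: [0.4907, -0.147, 0.1043]
orientation: [0.025, 0.937, -0.063, 0.342]
force: [-0.6, -0.4, -0.1]
gripper_width: 0.997
```

Run:
```python
from h import *
rep()
rows(TG,RG)
```

```text
t 3.15 p [ 0.4907 -0.147   0.1043] q [-0.795 -0.373  2.475  0.774  0.596  0.353] F [-0.6 -0.4 -0.1] g 0.997
n 3 shift [-0.46  0.01  0.59] turn [-0.02 -0.    0.04] | total mm [-27.5   0.5  35.4] deg [-0.2 -0.1  0.5]
```

Request:
drive_tool:
  deltas:
    - [[-0.45,0,0.6],[0,0,0.04]]
    - [[-0.45,0,0.6],[0,0,0.04]]
    - [[-0.45,0,0.6],[0,0,0.04]]
    - [[0,0,0],[0,0,0]]

```text
t: 3.55
position: [0.4904, -0.1463, 0.055]
orientation: [0.022, 0.938, -0.067, 0.34]
force: [1.4, -0.1, 0.0]
gripper_width: 1.002
```

Run:
```python
from h import *
rep()
rows(TG,RG)
a=snapshot("side")[200:350,200:400];b=snapshot("top")[200:350,250:450]
b=cv2.convertScaleAbs(b,alpha=2)
cv2.imwrite("pics/g1.png",np.hstack([cv2.resize(a,(400,300)),cv2.resize(b,(400,300))]))
rep()
```

```text
t 3.55 p [ 0.4904 -0.1463  0.055 ] q [-0.794 -0.218  2.486  0.978  0.492  0.124] F [ 1.4 -0.1  0. ] g 1.002
n 1 shift [ 0.23  0.06 -0.11] turn [-0.09  0.05 -0.01] | total mm [ 4.5  1.2 -2.2] deg [-0.3  0.2 -0. ]
t 3.65 p [ 0.4916 -0.1474  0.0572] q [-0.794 -0.221  2.485  0.976  0.492  0.127] F [-0.2 -0.5  0.3] g 1.005
```

View pics/g1.png

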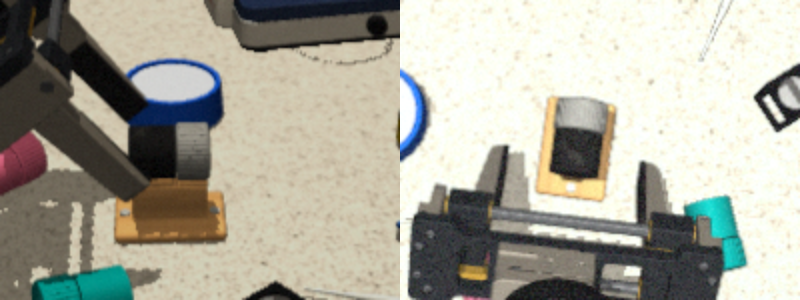

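Run:
```python
from h import *
s=rep();Rt=q2R(s["orientation"]);p=s["position"]
for y in(-.046,.046,-.0,):
  for x in (-.01,.01):
    P=p+Rt.apply([x,y,.025]);u=proj("side",P);v=proj("top",P);print(y,x,np.round(P,3),"side crop",np.round((np.array(u)-200)*2,0),"top crop",np.round((np.array(v)-[250,200])*2+[400,0]))
for n,P in(("base",CAN-.026*cd),("cap",CAN+.026*cd)): print(n,(np.array(proj("side",P))-200)*2,(np.array(proj("top",P))-[250,200])*2+[400,0])
```

```text
t 3.65 p [ 0.4916 -0.1474  0.0572] q [-0.794 -0.221  2.485  0.976  0.492  0.127] F [-0.2 -0.5  0.3] g 1.005
-0.046 -0.01 [ 0.506 -0.103  0.032] side crop [154. 146.] top crop [512. 146.]
-0.046 0.01 [ 0.522 -0.105  0.045] side crop [176. 129.] top crop [514. 122.]
0.046 -0.01 [ 0.493 -0.194  0.032] side crop [157. 220.] top crop [638. 161.]
0.046 0.01 [ 0.509 -0.196  0.044] side crop [181. 202.] top crop [641. 137.]
-0.0 -0.01 [ 0.5   -0.149  0.032] side crop [155. 181.] top crop [575. 153.]
-0.0 0.01 [ 0.515 -0.151  0.044] side crop [178. 164.] top crop [578. 130.]
base [125.72988769 152.0430873 ] [573.31827806 175.0604551 ]
cap [205.50214542 149.55282794] [581.76364276 102.91106011]
```

Run:
```python
from h import *
im=snapshot("side");t=cv2.convertScaleAbs(snapshot("top"),alpha=2.2)
s=rep();Rt=q2R(s["orientation"]);p=s["position"]
for n,I in(("side",im),("top",t)):
  for y in(-.046,.046):
    for z in(0,.006,.025):
      u=proj(n,p+Rt.apply([0,y,z]));cv2.circle(I,(int(u[0]+.5),int(u[1]+.5)),1,(0,0,255),-1)
a=cv2.resize(im[210:320,190:310],(480,440),interpolation=cv2.INTER_CUBIC)
b=cv2.resize(t[240:350,300:380],(320,440),interpolation=cv2.INTER_CUBIC)
cv2.imwrite("pics/g2.png",np.hstack([a,b]))
```

```text
t 3.75 p [ 0.4923 -0.148   0.0584] q [-0.793 -0.223  2.484  0.976  0.492  0.126] F [ 0.9 -0.3 -0.3] g 1.003
```

View pics/g2.png

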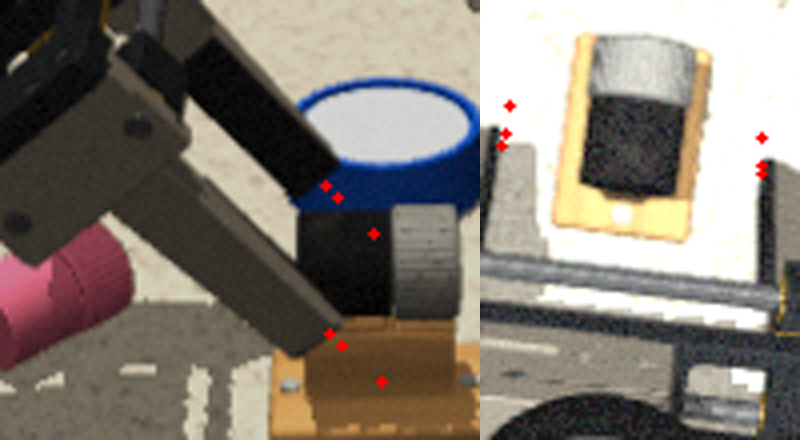

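Both views put the real fingertips at about the reported TCP, near tip at (321,338) in the enlarged crop, not 25 mm ahead of it. The reported tool point is therefore some 25 mm too far along the fingers. I trust the pictures and advance 24 mm along tool z, which is clear of the foot in either case. Then I look again.

Request:
drive_tool:
  deltas:
    - [[0,0,0.6],[0,0,0]]
    - [[0,0,0.6],[0,0,0]]
    - [[0,0,0],[0,0,0]]

```text
t: 4.05
position: [0.5102, -0.1523, 0.0439]
orientation: [0.026, 0.936, -0.066, 0.345]
force: [-0.3, -0.6, -0.6]
gripper_width: 1.0
```

Run:
```python
from h import *
im=snapshot("side");t=cv2.convertScaleAbs(snapshot("top"),alpha=2.2)
s=rep();Rt=q2R(s["orientation"]);p=s["position"];print("rel TG in tool",Rt.inv().apply(p-TG))
for n,I in(("side",im),("top",t)):
  for y in(-.046,.046):
    for z in(-.025,-.019,0,):
      u=proj(n,p+Rt.apply([0,y,z]));cv2.circle(I,(int(u[0]+.5),int(u[1]+.5)),1,(0,0,255),-1)
a=cv2.resize(im[210:320,190:310],(480,440),interpolation=cv2.INTER_CUBIC)
b=cv2.resize(t[240:350,300:380],(320,440),interpolation=cv2.INTER_CUBIC)
cv2.imwrite("pics/g3.png",np.hstack([a,b]))
```

```text
t 4.15 p [ 0.5101 -0.1524  0.0445] q [-0.762 -0.115  2.438  1.097  0.435  0.015] F [0.3 0.3 0.3] g 1.002
rel TG in tool [0.00406301 0.00196773 0.02331463]
```

View pics/g3.png

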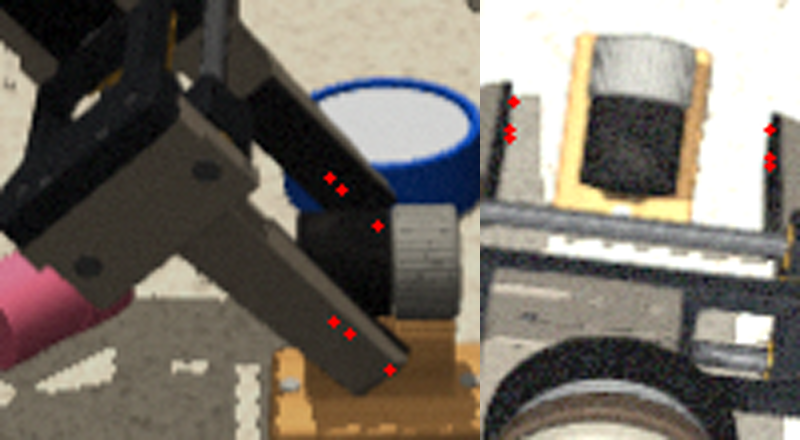

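Request:
drive_tool:
  deltas:
    - [[-0.2,-0.05,0.08],[0,0,0]]
    - [[0,0,0],[0,0,0]]

```text
t: 4.35
position: [0.5083, -0.1514, 0.0418]
orientation: [0.027, 0.936, -0.065, 0.346]
force: [0.5, -0.3, 0.2]
gripper_width: 0.998
```

Run:
```python
from h import *
s=rep();Rt=q2R(s["orientation"]);p=s["position"];print("rel TG in tool",Rt.inv().apply(p-TG),(RG.inv()*Rt).as_rotvec(degrees=True))
g=p+Rt.apply([0,0,-.019])-CAN;print("grasp rel can: along",g@cd,"up",g[2],"lat",np.cross(cd,g)[2])
```

```text
t 4.35 p [ 0.5083 -0.1514  0.0418] q [-0.764 -0.113  2.445  1.119  0.432 -0.011] F [ 0.5 -0.3  0.2] g 0.998
rel TG in tool [0.00081591 0.00112881 0.02413174] [-0.08127005  0.61324607 -0.38097903]
grasp rel can: along -0.010892158679396703 up 0.0012378507653212495 lat -0.0011304474561157584
```

Request:
drive_tool:
  deltas:
    - [[0,0,0],[0,0,0]]
    - [[0,0,0],[0,0,0]]
    - [[0,0,0],[0,0,0]]
    - [[0,0,0],[0,0,0]]
    - [[0,0,0],[0,0,0]]
    - [[0,0,0],[0,0,0]]
    - [[0,0,0],[0,0,0]]
    - [[0,0,0],[0,0,0]]
  grip: -1

```text
t: 5.15
position: [0.5084, -0.1509, 0.0427]
orientation: [0.027, 0.935, -0.065, 0.347]
force: [-0.8, 3.9, 3.5]
gripper_width: 0.372
```

Run:
```python
from h import *
im=snapshot("side");t=cv2.convertScaleAbs(snapshot("top"),alpha=2.2)
s=rep();Rt=q2R(s["orientation"]);p=s["position"]
print((RG.inv()*Rt).as_rotvec(degrees=True))
a=cv2.resize(im[210:320,190:310],(480,440),interpolation=cv2.INTER_CUBIC)
b=cv2.resize(t[240:350,300:380],(320,440),interpolation=cv2.INTER_CUBIC)
cv2.imwrite("pics/g4.png",np.hstack([a,b]))
rows(TG+.025*RG.as_matrix()[:,2]+[0,0,.12],RG)
```

```text
t 5.25 p [ 0.5084 -0.1509  0.0426] q [-0.764 -0.116  2.446  1.118  0.434 -0.01 ] F [-0.6  5.1  3.4] g 0.374
[-0.03060416  0.68431735 -0.39958702]
n 6 shift [ 0.63 -0.   -0.75] turn [ 0.   -0.03  0.02] | total mm [ 76.6  -0.2 -89.5] deg [ 0.  -0.7  0.4]
```

View pics/g4.png

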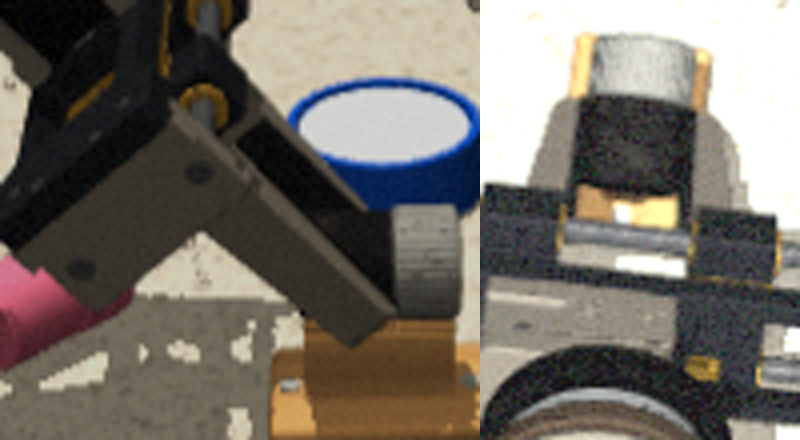

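Gripped: opening 0.374 of 92 mm is 34.4 mm, which matches the 35 mm body, and the pads are on the black part. Lifting.

Request:
drive_tool:
  deltas:
    - [[0.32,0,-0.38],[0,0,0]]
    - [[0.6,0,-0.75],[0,0,0]]
    - [[0.63,0,-0.75],[0,0,0]]
    - [[0.63,0,-0.75],[0,0,0]]
    - [[0.63,0,-0.75],[0,0,0]]
    - [[0.63,0,-0.75],[0,0,0]]
    - [[0.32,0,-0.38],[0,0,0]]

```text
t: 5.95
position: [0.5033, -0.15, 0.159]
orientation: [0.027, 0.937, -0.067, 0.342]
force: [0.6, -0.2, -1.1]
gripper_width: 0.38
```

```bash
cat >> h.py <<'E'
RC=RG*R.from_rotvec([-.03,.68,-.40],degrees=True)
OC=RC.inv().apply(CAN-np.array([.5084,-.1509,.0427])); AC=RC.inv().apply(cd)   # can centre, axis in tool
PHC=np.arctan2(AC[0],AC[2])
def final(psi,h,AC=AC,OC=OC,pad=PAD):
    ph=np.arctan2(AC[0],AC[2])
    Rf=frame(psi,np.pi/2-ph,True)
    # remove remaining axis error
    z=Rf.apply(AC); Rf=R.align_vectors([[0,0,-1]],[z])[0]*Rf
    return pad+[0,0,.026+h]-Rf.apply(OC),Rf
E
python3 - <<'E'
from ik import *
s=rep();print(OC,AC,np.degrees(PHC))
q=s["joint_positions"]
for psd in(30,45,60,75,90,105):
    ps=np.radians(psd)
    p,Rf=final(ps,.1);qa,ea=ik(p,Rf,np.array([-.64,.38,1.68,.66,1.68,2.36]));pb,_=final(ps,0);qb,eb=ik(pb,Rf,qa)
    pc=pb-.1*Rf.as_matrix()[:,2];qc,ec=ik(pc,Rf,qb)
    print(psd,np.round(p,3),np.round(qa,2),round(ea,4),np.round(qb,2),round(eb,4),np.round(qc,2),round(ec,4))
    R0=q2R(s["orientation"]);print(np.degrees((R0.inv()*Rf).as_rotvec()))
im=snapshot("side");a=cv2.resize(im[120:300,190:430],(800,600));cv2.imwrite("pics/l1.png",a)
E
```

```text
t 5.95 p [ 0.5033 -0.15    0.159 ] q [-0.766 -0.451  2.404  0.628  0.687  0.556] F [ 0.6 -0.2 -1.1] g 0.38
[ 0.00687307 -0.00063551 -0.01031587] [0.75834448 0.00498227 0.65183496] 49.319295225130226
30 [0.546 0.008 0.149] [-0.68 -0.23  2.35  1.04  0.96  2.89] 0.0 [-0.68  0.06  2.36  1.27  0.83  2.54] 0.0 [-0.92 -0.29  2.49  1.01  1.09  2.7 ] 0.0
[ 12.15268504 -36.31117715 148.19242238]
45 [0.544 0.01  0.149] [-0.72 -0.06  2.21  0.97  1.16  2.72] 0.0 [-0.72  0.19  2.22  1.09  1.03  2.47] 0.0 [-0.92 -0.04  2.28  0.92  1.24  2.54] 0.0
[ 11.11227628 -47.54852223 134.2445005 ]
60 [0.542 0.012 0.149] [-0.71  0.09  2.05  0.88  1.33  2.58] 0.0 [-0.71  0.31  2.06  0.93  1.19  2.4 ] 0.0 [-0.87  0.16  2.06  0.81  1.38  2.43] 0.0
[ 10.00709006 -57.27681388 119.62229602]
75 [0.539 0.013 0.149] [-0.67  0.24  1.88  0.77  1.49  2.47] 0.0 [-0.67  0.43  1.89  0.8   1.35  2.33] 0.0 [-0.8   0.34  1.83  0.71  1.52  2.35] 0.0
[  8.84884365 -65.59117366 104.46340847]
90 [0.535 0.013 0.149] [-0.62  0.37  1.71  0.67  1.63  2.36] 0.0 [-0.62  0.54  1.71  0.67  1.49  2.25] 0.0 [-0.72  0.5   1.61  0.61  1.66  2.27] 0.0
[  7.64706836 -72.57172906  88.87952483]
105 [0.532 0.013 0.149] [-0.55  0.49  1.54  0.56  1.77  2.24] 0.0 [-0.55  0.65  1.55  0.55  1.63  2.16] 0.0 [-0.63  0.65  1.4   0.51  1.8   2.18] 0.0
[  6.40963549 -78.28457714  72.96288698]
```

View pics/l1.png

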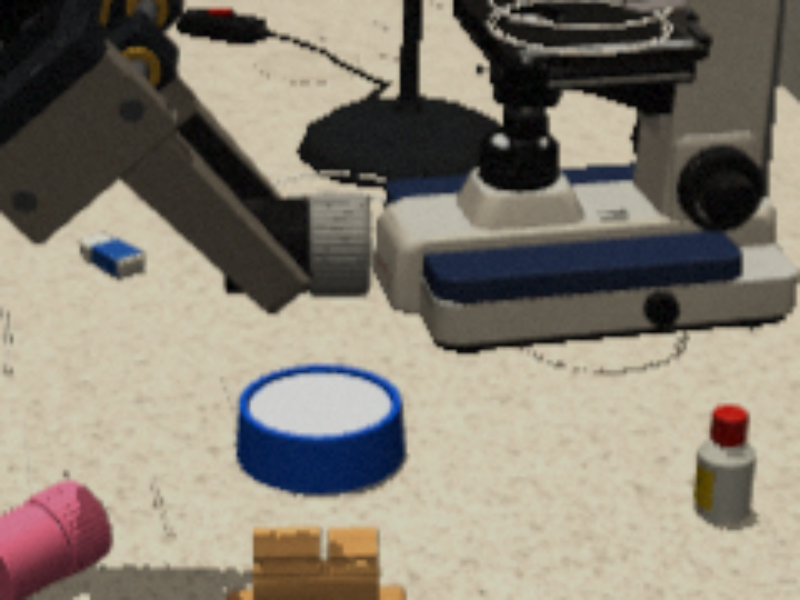

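Run:
```python
from ik import *
s=rep();q=np.array(s["joint_positions"]);R0=q2R(s["orientation"]);p0=np.array(s["position"])
for psd in(60,75,90):
  pt,Rf=final(np.radians(psd),.11)
  w=(R0.inv()*Rf).as_rotvec();p=R0.inv().apply(pt-p0);n=34
  S=sum(R.from_rotvec(w/n*i).as_matrix() for i in range(n));d=np.linalg.solve(S,p)
  print(psd,"shift",np.round(d/.02,3),"turn",np.round(np.degrees(w/n)/4,3))
  P,Q,qq=p0,R0,q
  for i in range(n):
    P=P+Q.apply(d);Q=Q*R.from_rotvec(w/n)
    qn,e=ik(P,Q,qq)
    if i%4==3 or e>.002: print(i,np.round(P,3),"tz",np.round(Q.as_matrix()[:,2],2),"canz",np.round(Q.apply(AC),2),np.round(qn,2),round(e,4),"dq",np.round(np.abs(qn-qq).max(),2))
    qq=qn
```

```text
t 6.0 p [ 0.5039 -0.1505  0.1604] q [-0.766 -0.452  2.402  0.628  0.687  0.556] F [-0.1 -0.9  1. ] g 0.375
60 shift [-0.232 -0.171  0.069] turn [ 0.073 -0.422  0.88 ]
3 [ 0.496 -0.134  0.146] tz [ 0.55 -0.05 -0.83] canz [ 0.94 -0.31 -0.14] [-0.72 -0.39  2.35  0.5   0.76  0.94] 0.0 dq 0.09
7 [ 0.49  -0.114  0.135] tz [ 0.47  0.02 -0.88] canz [ 0.86 -0.42 -0.29] [-0.69 -0.33  2.29  0.44  0.85  1.25] 0.0 dq 0.07
11 [ 0.487 -0.091  0.129] tz [ 0.4   0.12 -0.91] canz [ 0.74 -0.49 -0.45] [-0.67 -0.26  2.24  0.43  0.95  1.51] 0.0 dq 0.06
15 [ 0.488 -0.067  0.127] tz [ 0.35  0.22 -0.91] canz [ 0.61 -0.51 -0.61] [-0.66 -0.19  2.18  0.47  1.05  1.74] 0.0 dq 0.05
19 [ 0.493 -0.044  0.129] tz [ 0.32  0.33 -0.89] canz [ 0.46 -0.48 -0.75] [-0.66 -0.13  2.14  0.53  1.14  1.95] 0.0 dq 0.05
23 [ 0.502 -0.023  0.135] tz [ 0.31  0.44 -0.84] canz [ 0.31 -0.39 -0.87] [-0.67 -0.06  2.1   0.61  1.22  2.14] 0.0 dq 0.05
27 [ 0.515 -0.006  0.144] tz [ 0.32  0.54 -0.78] canz [ 0.17 -0.26 -0.95] [-0.69 -0.    2.07  0.71  1.28  2.33] 0.0 dq 0.05
31 [0.532 0.007 0.154] tz [ 0.36  0.62 -0.7 ] canz [ 0.05 -0.09 -0.
[... 1447 characters left out ...]
1 -0.95] canz [ 0.78 -0.39 -0.49] [-0.6  -0.17  2.12  0.31  1.03  1.47] 0.0 dq 0.05
15 [ 0.494 -0.069  0.136] tz [ 0.2   0.22 -0.95] canz [ 0.65 -0.4  -0.64] [-0.59 -0.07  2.02  0.33  1.17  1.66] 0.0 dq 0.04
19 [ 0.498 -0.048  0.138] tz [ 0.11  0.35 -0.93] canz [ 0.51 -0.37 -0.77] [-0.58  0.03  1.93  0.37  1.3   1.83] 0.0 dq 0.04
23 [ 0.505 -0.028  0.142] tz [ 0.05  0.47 -0.88] canz [ 0.36 -0.3  -0.88] [-0.59  0.13  1.85  0.44  1.42  1.99] 0.0 dq 0.04
27 [ 0.515 -0.009  0.148] tz [ 0.01  0.59 -0.8 ] canz [ 0.21 -0.2  -0.96] [-0.6   0.23  1.78  0.52  1.52  2.14] 0.0 dq 0.04
31 [0.528 0.006 0.156] tz [-0.    0.71 -0.71] canz [ 0.07 -0.07 -1.  ] [-0.61  0.32  1.73  0.62  1.61  2.29] 0.0 dq 0.04
```

Request:
drive_tool:
  deltas:
    - [[-0.2,-0.19,0.06],[0.07,-0.48,0.77]]
    - [[-0.2,-0.19,0.06],[0.07,-0.48,0.77]]
    - [[-0.2,-0.19,0.06],[0.07,-0.48,0.77]]
    - [[-0.2,-0.19,0.06],[0.07,-0.48,0.77]]
    - [[-0.2,-0.19,0.06],[0.07,-0.48,0.77]]
    - [[-0.2,-0.19,0.06],[0.07,-0.48,0.77]]
    - [[-0.2,-0.19,0.06],[0.07,-0.48,0.77]]
    - [[-0.2,-0.19,0.06],[0.07,-0.48,0.77]]
    - [[-0.2,-0.19,0.06],[0.07,-0.48,0.77]]
    - [[-0.2,-0.19,0.06],[0.07,-0.48,0.77]]
    - [[-0.2,-0.19,0.06],[0.07,-0.48,0.77]]
    - [[-0.2,-0.19,0.06],[0.07,-0.48,0.77]]

```text
t: 7.2
position: [0.4862, -0.0875, 0.1234]
orientation: [-0.127, 0.913, -0.365, 0.132]
force: [-0.7, -0.2, -1.6]
gripper_width: 0.375
```

Run:
```python
from h import *
rep();p,Rf=final(np.radians(75),.09);rows(p,Rf)
```

```text
t 7.2 p [ 0.4862 -0.0875  0.1234] q [-0.64  -0.199  2.178  0.375  0.998  1.513] F [-0.7 -0.2 -1.6] g 0.375
n 17 shift [-0.24 -0.24  0.11] turn [ 0.08 -0.61  0.97] | total mm [ -31.3 -109.    16.1] deg [  5.7 -41.3  65.9]
```

Request:
drive_tool:
  deltas:
    - [[-0.24,-0.24,0.1],[0.08,-0.61,0.97]]
    - [[-0.24,-0.24,0.1],[0.08,-0.61,0.97]]
    - [[-0.24,-0.24,0.1],[0.08,-0.61,0.97]]
    - [[-0.24,-0.24,0.1],[0.08,-0.61,0.97]]
    - [[-0.24,-0.24,0.1],[0.08,-0.61,0.97]]
    - [[-0.24,-0.24,0.1],[0.08,-0.61,0.97]]
    - [[-0.24,-0.24,0.1],[0.08,-0.61,0.97]]
    - [[-0.24,-0.24,0.1],[0.08,-0.61,0.97]]
    - [[-0.24,-0.24,0.1],[0.08,-0.61,0.97]]
    - [[-0.24,-0.24,0.1],[0.08,-0.61,0.97]]

```text
t: 8.2
position: [0.5041, -0.0178, 0.1189]
orientation: [-0.265, 0.733, -0.616, -0.111]
force: [-0.4, 0.7, -0.8]
gripper_width: 0.372
```

Run:
```python
from h import *
rep();p,Rf=final(np.radians(75),.09);rows(p,Rf)
```

```text
t 8.2 p [ 0.5041 -0.0178  0.1189] q [-0.644  0.108  1.964  0.563  1.329  2.114] F [-0.4  0.7 -0.8] g 0.372
n 7 shift [-0.25 -0.25  0.06] turn [ 0.09 -0.57  0.9 ] | total mm [-28.7 -41.5   4.7] deg [  2.5 -15.9  25.1]
```

Request:
drive_tool:
  deltas:
    - [[-0.25,-0.25,0.04],[0.09,-0.57,0.9]]
    - [[-0.25,-0.25,0.04],[0.09,-0.57,0.9]]
    - [[-0.25,-0.25,0.04],[0.09,-0.57,0.9]]
    - [[-0.25,-0.25,0.04],[0.09,-0.57,0.9]]
    - [[-0.25,-0.25,0.04],[0.09,-0.57,0.9]]
    - [[-0.25,-0.25,0.04],[0.09,-0.57,0.9]]
    - [[-0.25,-0.25,0.04],[0.09,-0.57,0.9]]

```text
t: 8.9
position: [0.5387, 0.0105, 0.1351]
orientation: [0.334, -0.543, 0.726, 0.258]
force: [1.1, -0.1, -1.3]
gripper_width: 0.376
```

Run:
```python
from h import *
rep();p,Rf=final(np.radians(75),.05);rows(p,Rf)
s=state();Rt=q2R(s["orientation"]);cc=s["position"]+Rt.apply(OC);print("can c",cc,Rt.apply(AC))
im=snapshot("side");t=cv2.convertScaleAbs(snapshot("top"),alpha=2.2)
a=cv2.resize(im[150:290,220:360],(400,400),interpolation=cv2.INTER_CUBIC)
b=cv2.resize(t[200:310,180:290],(400,400),interpolation=cv2.INTER_CUBIC)
cv2.imwrite("pics/f1.png",np.hstack([a,b]))
```

```text
t 8.9 p [0.5387 0.0105 0.1351] q [-0.682  0.272  1.881  0.782  1.472  2.465] F [ 1.1 -0.1 -1.3] g 0.376
n 2 shift [0.64 0.01 0.62] turn [-0.02  0.07 -0.18] | total mm [25.7  0.4 24.8] deg [-0.2  0.6 -1.5]
can c [ 0.53587857 -0.0015486   0.13645661] [-0.01385869  0.01463306 -0.99979688]
```

View pics/f1.png

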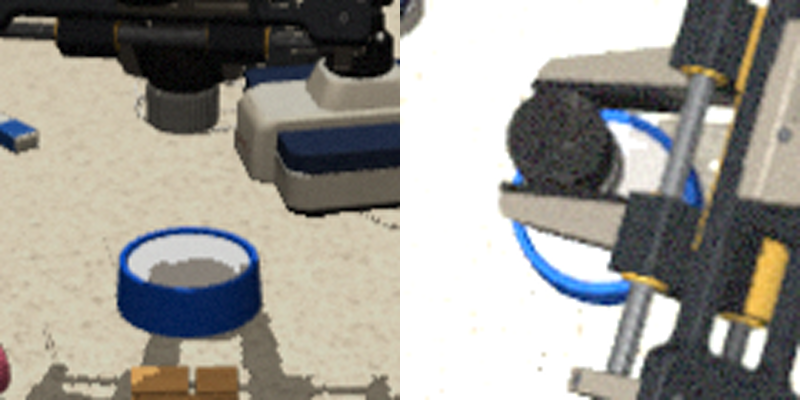

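Run:
```python
from h import *
s=state();Rt=q2R(s["orientation"]);cc=s["position"]+Rt.apply(OC);a=Rt.apply(AC)
print("pred c",cc,"base top from picture",onz("top",(224.6,238.5),.162),"pred",cc-.026*a)
print("proj base top",proj("top",cc-.026*a),"cap end side",proj("side",cc+.026*a),"cap edge",proj("side",cc+.004*a))
im=snapshot("side");cv2.imwrite("pics/f2.png",cv2.resize(im[140:220,240:340],(800,640),interpolation=cv2.INTER_CUBIC)[:600])
# disc by threshold in top
t=snapshot("top");g=t[215:265,195:250].max(2);m=(g<28).astype(np.uint8)
cv2.imwrite("pics/f3.png",cv2.resize(cv2.convertScaleAbs(t[200:270,190:270],alpha=3),(640,560)))
rep()
```

```text
pred c [ 0.53546377 -0.00171474  0.13588668] base top from picture [ 0.53302641 -0.00424457  0.162     ] pred [ 0.53582129 -0.00207209  0.16188176]
proj base top (np.float64(222.91320549304393), np.float64(236.3746475239391)) cap end side (np.float64(283.7234055587313), np.float64(191.08544701300934)) cap edge (np.float64(283.732202555201), np.float64(177.27904875887106))
t 9.1 p [0.5382 0.0104 0.1352] q [-0.682  0.27   1.881  0.78   1.472  2.462] F [-0.1 -0.3 -1.3] g 0.376
```

View pics/f2.png

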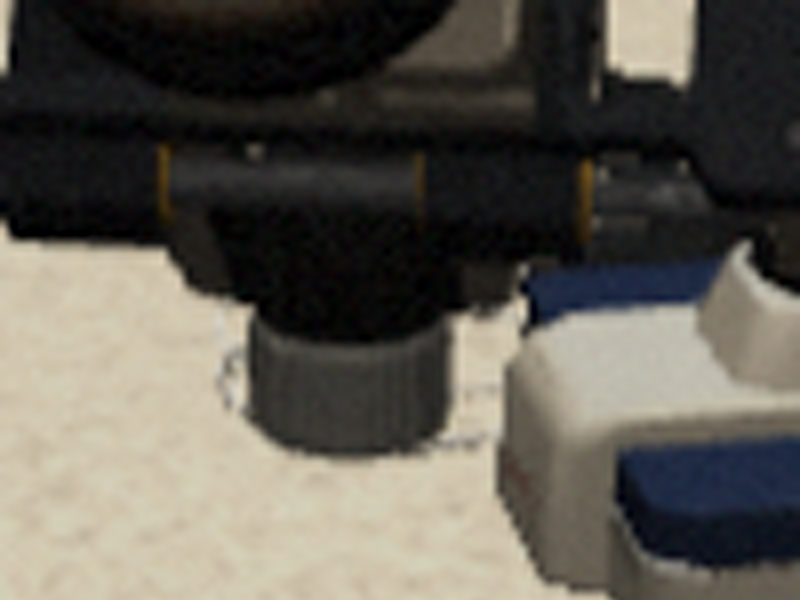

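View pics/f3.png

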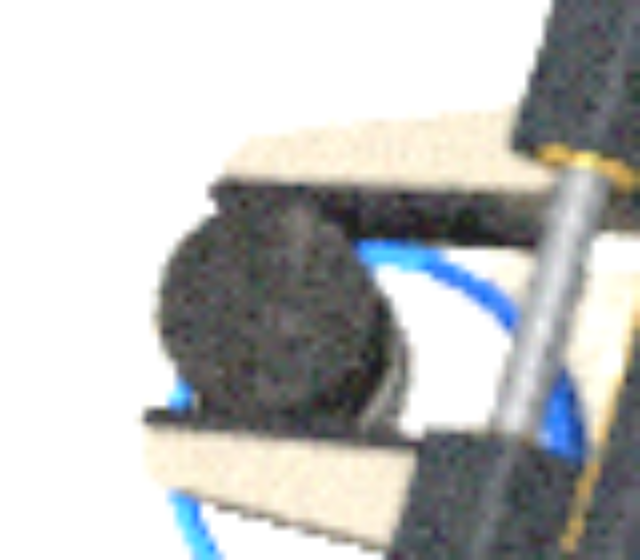

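Can is cap-down over the stand. The disc centre at top (223,239) and the cap centre at side (283.6, ~191) agree with the prediction to within 3 mm. Lowering it now.

Run:
```python
from h import *
p,Rf=final(np.radians(75),.02);rows(p,Rf,5)
print(q2R(state()["orientation"]).inv().apply([0,0,-1]))
```

```text
n 5 shift [0.48 0.   0.45] turn [-0.01  0.02 -0.06] | total mm [48.5 -0.3 44.5] deg [-0.1  0.5 -1.2]
[ 0.76359973 -0.00983575  0.64561498]
```

Request:
drive_tool:
  deltas:
    - [[0.3,0,0.28],[-0.01,0.03,-0.06]]
    - [[0.48,0,0.45],[-0.01,0.03,-0.06]]
    - [[0.48,0,0.45],[-0.01,0.03,-0.06]]
    - [[0.48,0,0.45],[-0.01,0.03,-0.06]]
    - [[0.3,0,0.28],[0,0,-0.06]]
    - [[0.1,0,0.1],[0,0,0]]

```text
t: 9.7
position: [0.5381, 0.0136, 0.0705]
orientation: [0.331, -0.556, 0.72, 0.251]
force: [-0.3, -0.4, -0.6]
gripper_width: 0.372
```

Run:
```python
from h import *
s=rep();p,Rf=final(np.radians(75),.003);rows(p,Rf,1)
Rt=q2R(s["orientation"]);cc=s["position"]+Rt.apply(OC);print("can c",cc,Rt.apply(AC))
```

```text
t 9.7 p [0.5381 0.0136 0.0705] q [-0.671  0.385  1.889  0.786  1.374  2.356] F [-0.3 -0.4 -0.6] g 0.372
n 1 shift [ 0.7  -0.02  0.57] turn [ 0.02 -0.06  0.07] | total mm [13.9 -0.5 11.5] deg [ 0.1 -0.2  0.3]
can c [0.53557562 0.00158245 0.07209239] [ 0.00161337 -0.0045484  -0.99998835]
```

Request:
drive_tool:
  deltas:
    - [[0.2,0,0.17],[0,0,0]]
    - [[0.2,0,0.17],[0,0,0]]
    - [[0.15,0,0.13],[0,0,0]]
    - [[0,0,0],[0,0,0]]

```text
t: 10.1
position: [0.5383, 0.0135, 0.0545]
orientation: [0.331, -0.556, 0.72, 0.251]
force: [-0.6, -0.5, -2.0]
gripper_width: 0.372
```

Run:
```python
from h import *
im=snapshot("side")
a=cv2.resize(im[190:290,220:360],(800,571),interpolation=cv2.INTER_CUBIC);cv2.imwrite("pics/f4.png",a)
s=rep()
Rt=q2R(s["orientation"]);cc=s["position"]+Rt.apply(OC);print("can c",cc,Rt.apply(AC))
```

```text
t 10.15 p [0.5384 0.0134 0.0548] q [-0.671  0.418  1.886  0.791  1.353  2.334] F [ 0.1 -0.2  0.1] g 0.376
can c [0.53590929 0.00133652 0.05640101] [ 0.00194031 -0.0044649  -0.99998815]
```

View pics/f4.png

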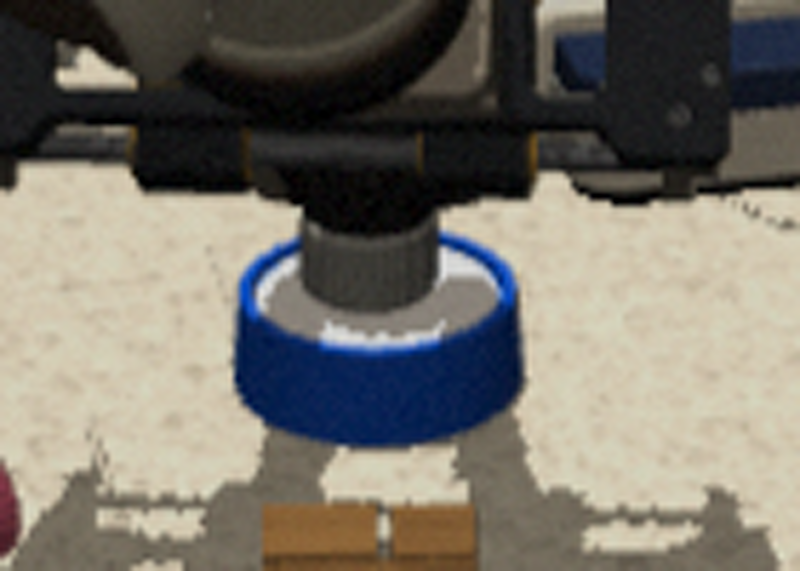

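The cap at crop (370,305) sits inside the rim, whose centre is at about 378, roughly 2 mm off centre and about 5 mm above the pad. Lowering in small steps and watching the force.

Request:
drive_tool:
  deltas:
    - [[0.05,0,0.042],[0,0,0]]
    - [[0.05,0,0.042],[0,0,0]]
    - [[0.05,0,0.042],[0,0,0]]
    - [[0,0,0],[0,0,0]]

```text
t: 10.55
position: [0.5393, 0.0128, 0.0517]
orientation: [0.332, -0.557, 0.719, 0.25]
force: [0.0, -0.1, -0.7]
gripper_width: 0.373
```

Request:
drive_tool:
  deltas:
    - [[0.04,0,0.033],[0,0,0]]
    - [[0.04,0,0.033],[0,0,0]]
    - [[0,0,0],[0,0,0]]

```text
t: 10.85
position: [0.5396, 0.0126, 0.0518]
orientation: [0.333, -0.557, 0.718, 0.251]
force: [0.0, -0.7, -1.2]
gripper_width: 0.374
```

Request:
drive_tool:
  deltas:
    - [[0.06,0,0.05],[0,0,0]]
    - [[0.06,0,0.05],[0,0,0]]
    - [[0,0,0],[0,0,0]]

```text
t: 11.15
position: [0.54, 0.0125, 0.0519]
orientation: [0.335, -0.558, 0.717, 0.252]
force: [0.6, -0.1, -1.5]
gripper_width: 0.371
```

Run:
```python
from h import *
im=snapshot("side")
a=cv2.resize(im[190:290,220:360],(800,571),interpolation=cv2.INTER_CUBIC);cv2.imwrite("pics/f5.png",a)
s=rep();print(s["wrist_torque"])
Rt=q2R(s["orientation"]);cc=s["position"]+Rt.apply(OC);print("can c",cc,Rt.apply(AC))
for i in range(3):
  snapshot("top");s=rep()
```

```text
t 11.2 p [0.5401 0.0125 0.0518] q [-0.673  0.432  1.879  0.796  1.354  2.321] F [ 0.7 -0.2  1.2] g 0.374
[0.05072503 0.0859611  0.05439373]
can c [5.37565716e-01 4.12957029e-04 5.32622010e-02] [ 0.00771731  0.00101448 -0.99996971]
t 11.25 p [0.5401 0.0126 0.0518] q [-0.673  0.432  1.879  0.796  1.354  2.321] F [-0.4 -0.4  1.9] g 0.373
t 11.3 p [0.5401 0.0126 0.0518] q [-0.673  0.433  1.879  0.796  1.354  2.321] F [-0.6 -1.   2.1] g 0.374
t 11.35 p [0.5401 0.0126 0.0517] q [-0.673  0.433  1.879  0.796  1.354  2.321] F [-0.3  0.6  1.9] g 0.373
```

View pics/f5.png

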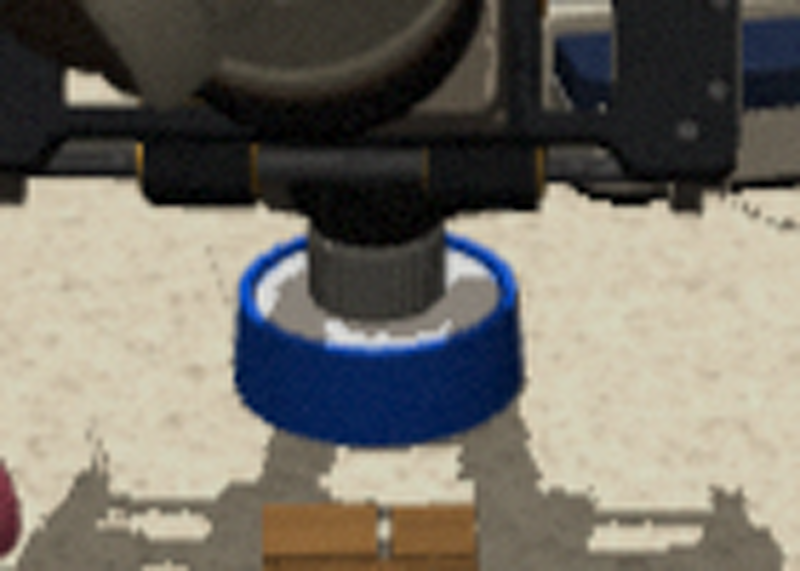

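Request:
drive_tool:
  deltas:
    - [[0.15,0,0.13],[0,0,0]]
    - [[0,0,0],[0,0,0]]

```text
t: 11.55
position: [0.5405, 0.0125, 0.0518]
orientation: [0.337, -0.558, 0.715, 0.254]
force: [0.7, 0.1, -1.9]
gripper_width: 0.375
```

Run:
```python
from h import *
for i in range(3):
  s=rep();Rt=q2R(s["orientation"]);print("can c",s["position"]+Rt.apply(OC),Rt.apply(AC)); snapshot("top")
```

```text
t 11.55 p [0.5405 0.0125 0.0518] q [-0.675  0.438  1.875  0.798  1.359  2.316] F [ 0.7  0.1 -1.9] g 0.375
can c [5.38066690e-01 4.48432854e-04 5.32350075e-02] [ 0.01013519  0.00674205 -0.99992591]
t 11.6 p [0.5407 0.0124 0.0516] q [-0.674  0.438  1.875  0.798  1.358  2.316] F [-0.1  0.7 -1.4] g 0.375
can c [5.38223810e-01 3.50539228e-04 5.29875901e-02] [ 0.01028069  0.00593446 -0.99992954]
t 11.65 p [0.5408 0.0126 0.0514] q [-0.674  0.438  1.875  0.799  1.358  2.316] F [-1.4 -1.6  3.6] g 0.375
can c [5.38286666e-01 5.05238055e-04 5.28072525e-02] [ 0.01029012  0.00602936 -0.99992888]
```

Further commanded descent no longer lowers the tool, and the upward force appears: the cap is on the pad with a predicted tilt under 1°. Releasing.

Request:
drive_tool:
  deltas:
    - [[0,0,0],[0,0,0]]
    - [[0,0,0],[0,0,0]]
    - [[0,0,0],[0,0,0]]
    - [[0,0,0],[0,0,0]]
    - [[0,0,0],[0,0,0]]
    - [[0,0,0],[0,0,0]]
    - [[0,0,0],[0,0,0]]
    - [[0,0,0],[0,0,0]]
  grip: 1

```text
t: 12.5
position: [0.5396, 0.0139, 0.0494]
orientation: [0.336, -0.558, 0.715, 0.254]
force: [0.6, -0.6, 0.6]
gripper_width: 0.999
```

Run:
```python
from h import *
im=snapshot("side");t=cv2.convertScaleAbs(snapshot("top"),alpha=2.2)
rep()
a=cv2.resize(im[170:290,230:350],(400,400),interpolation=cv2.INTER_CUBIC)
b=cv2.resize(t[200:310,180:290],(400,400),interpolation=cv2.INTER_CUBIC)
cv2.imwrite("pics/r1.png",np.hstack([a,b]))
```

```text
t 12.6 p [0.5396 0.0138 0.0495] q [-0.673  0.44   1.877  0.798  1.355  2.316] F [-0.2 -0.2  0.2] g 1.002
```

View pics/r1.png

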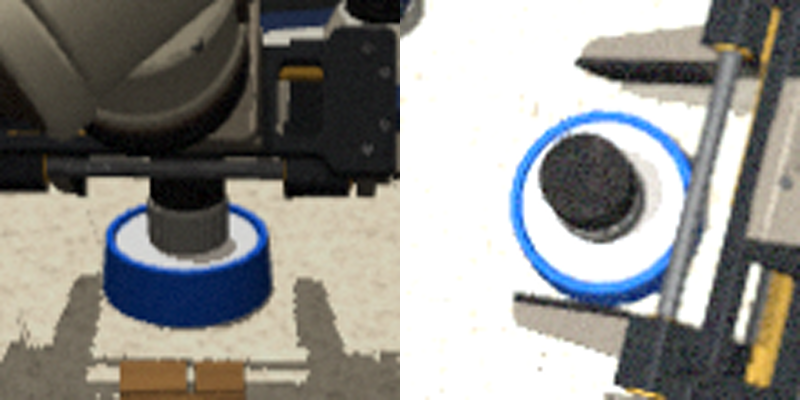

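The can stands cap-down in the ring, with its base disc at (588,182) in the top crop and the fingers clear on both sides. Backing out along the fingers.

Request:
drive_tool:
  deltas:
    - [[0,0,-0.4],[0,0,0]]
    - [[0,0,-0.8],[0,0,0]]
    - [[0,0,-0.9],[0,0,0]]
    - [[0,0,-0.9],[0,0,0]]
    - [[0,0,-0.9],[0,0,0]]
    - [[0,0,-0.9],[0,0,0]]
    - [[-0.3,0,-0.8],[0,0,0]]
    - [[-0.3,0,-0.4],[0,0,0]]
    - [[0,0,0],[0,0,0]]

```text
t: 13.5
position: [0.5162, -0.0777, 0.1452]
orientation: [0.335, -0.558, 0.717, 0.251]
force: [0.5, -0.4, 0.1]
gripper_width: 0.998
```

Run:
```python
from h import *
im=snapshot("side");t0=snapshot("top");t=cv2.convertScaleAbs(t0,alpha=2.2)
rep()
a=cv2.resize(im[170:290,230:350],(400,400),interpolation=cv2.INTER_CUBIC)
b=cv2.resize(t[200:310,180:290],(400,400),interpolation=cv2.INTER_CUBIC)
cv2.imwrite("pics/r2.png",np.hstack([a,b]))
m=(t0[225:275,205:265].max(2)<32).astype(np.uint8);n,l,st,ce=cv2.connectedComponentsWithStats(m)
for i in range(1,n):
  if st[i,4]>150: print(st[i],ce[i]+[205,225],onz("top",ce[i]+[205,225],.077))
q=t0[130:165,280:310].astype(int);r=(q[:,:,2]>1.8*q[:,:,1])&(q[:,:,2]>60);yy,xx=np.nonzero(r);print("oil",xx.mean()+280,yy.mean()+130)
for z in(-.026,.026): print(proj("side",PAD+[0,0,.026-z]))
```

```text
t 13.6 p [ 0.5157 -0.0765  0.1438] q [-0.83   0.312  1.805  0.698  1.582  2.361] F [-0.1 -0.1 -0.5] g 0.996
[ 14  12  27  27 378] [231.37830688 250.64814815] [ 0.53335382 -0.00067314  0.077     ]
oil 293.53333333333336 141.2
(np.float64(284.37220247440825), np.float64(210.55197257047388))
(np.float64(284.8740737681679), np.float64(241.03591724143834))
```

View pics/r2.png

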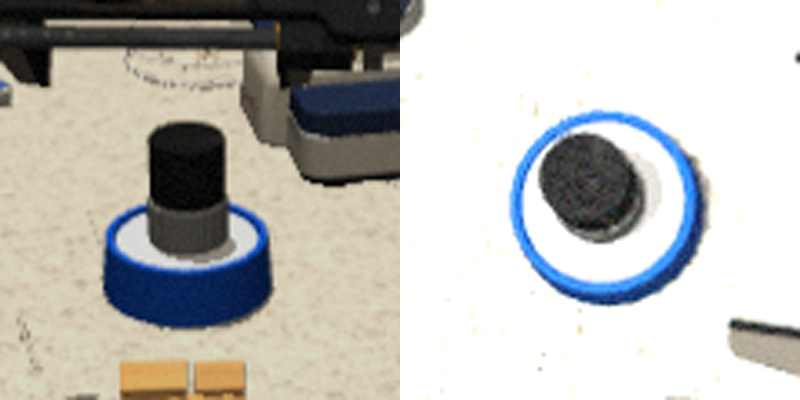

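Request:
drive_tool:
  deltas:
    - [[0,0,0],[0,0,0]]
    - [[0,0,0],[0,0,0]]
    - [[0,0,0],[0,0,0]]

```text
t: 13.9
position: [0.5146, -0.0746, 0.1421]
orientation: [0.335, -0.557, 0.716, 0.254]
force: [0.5, 0.0, -0.2]
gripper_width: 1.0
```

Run:
```python
from h import *
rep();print(sign_off())
```

```text
t 13.9 p [ 0.5146 -0.0746  0.1421] q [-0.828  0.314  1.808  0.698  1.582  2.36 ] F [ 0.5  0.  -0.2] g 1.0
the job is handed in; nothing more can be done
None
```

The lens can is standing upside down, cap at the bottom, inside the rim of the blue stand, and I handed the job in at 13.9 s of the 35 s allowed. I gripped it by its black body with the tool tilted 50°, lifted it, turned it cap-down, lowered it until it touched the pad, released it and backed away.

**Last checks:**
- **Position:** the can's upper end measured (0.533, -0.001) against a pad centre of (0.536, 0.001), so about 3 mm off; the limit is 17 mm.
- **Upright:** the can looks upright and settled in both views. I did not measure its height or tilt after release.
- **Oil bottle:** its red cap stayed at the same spot in the top image to within 0.2 px.
- **Gripper:** open, well clear of the can, with no contact force.

**What disagreed:**
- **Fingertips:** both cameras showed the fingertips at about the reported tool point, not 25 mm ahead of it as the description says. I went by the pictures, and the grip width (34.4 mm) then matched the 35 mm body.
- **Contact height:** the reported pose at touchdown put the can's centre about 2 mm higher than a can resting on the pad should be. That is within the measuring error.
- **Side view of the pad:** my first colour mask there picked up part of the bench, so I used the top view for the pad instead.

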